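Pin the blank and press the drill cover home

TASK

Take the steel dowel pin from its orange stand and put it down through the hole of the aluminium blank into the drill fixture under it, and let it go there. Then take the blue drill cover by its black handle, set it square on the fixture so that its hidden socket drops over the pin, and press it down against the two spring plungers until it sits fully home on the rails. Finish while still pressing it down: do not let go of the cover; leave the other things on the bench where they are.

Things in the scene. Friction and masses are not known exactly. Their poses are not given: they have to be found in the camera images.
- fixture: grey drill-fixture base fixed to the bench, plate 100 (x) x 170 (y) x 30 mm; origin at the centre of its underside, on the bench. A vertical hole 18 mm wide at x = y = 0 opens at the plate's top (30 mm up), 22 mm deep (floor 8 mm up). At each end (y = +70 and -70 mm) stands a dark rail, 80 mm in x, 24 mm in y, its top 48 mm up, with a spring plunger in its middle
- blank_hole (a point): loose aluminium blank, 70 x 70 x 10 mm, lying on the fixture's plate between four low steel bars (1 mm play each way; bar tops 37 mm up). The point is the mouth of its centre hole at its top face, 40 mm above the bench: 19 mm wide with a 3 mm chamfer, right through, over the fixture's hole
- pin_center (a point): loose steel dowel pin, 16 mm thick, 75 mm long, upright, 100 g, both ends chamfered; the point is on its axis half-way up (37.5 mm from either end), z along the pin. At the start it stands 15 mm deep in a 19 mm hole of an orange block, 50 x 50 x 25 mm, fixed to the bench. Fully in the fixture its foot is 8 mm and its top 83 mm above the bench
- cover_grip (a point): blue drill cover, about 0.3 kg, flat on the bench, plate 80 (x) x 165 (y) x 12 mm, with a black block handle on its middle, 34 (x) x 70 (y) mm, 40 mm tall, to be gripped across its 34 mm. The point is the handle's centre, 32 mm above the plate's underside, 20 mm below the handle's top; axes as the plate's. Goes on either way round, its long side along the fixture's long side
- plunger_left (a joint): brass spring plunger, 10 mm thick, in the rail at the fixture's +y end, rising 8 mm out of the rail: 0 = fully out (m), 0.008 = pressed flush with the rail by the seated cover; 2.1 N at first, 4.9 N when flush. The two carry the cover's weight; about 7 N of extra push brings it home
- cover_socket (a point): centre of the cover's underside: mouth of the hidden socket, a blind vertical hole 18 mm wide with a 3 mm chamfer, 38 mm deep, closed at the top. When the cover floats on the plungers this point is 56 mm above the bench, when pressed home on the rails 48 mm
- plunger_right (a joint): the same at the fixture's -y end
- tape_measure: white tape measure lying right of the screwdrivers, 97 x 78 x 38 mm, bystander; origin at the centre of its underside
- paste_tin: round white tin with green lid, 79 mm wide, 42 mm tall, bystander; origin at the centre of its underside
- feeler_gauge: black folded feeler gauge, 62 x 72 x 15 mm, bystander; origin at the centre of its underside

How it is judged (in metres and radians):
On the way, in this order (a step that is already met when the one before it is completed fails the run):
1. the dowel pin stands fully down through the blank in the fixture's hole and is let go (z of pin_center in the frame of fixture below 0.049 m and horizontal distance between pin_center and fixture below 0.004 m and angle between pin_center's own z axis and vertical below 0.12 rad and contact force between the fingers and pin below 0.3 N), for 0.2 s.
2. the cover has dropped over the pin, down to the plungers (z of cover_socket in the frame of fixture below 0.06 m and horizontal distance between cover_socket and pin_center below 0.004 m and angle between cover_socket's own z axis and vertical below 0.12 rad), for 0.1 s.
At the end, for the whole second after the job is handed in: Fingers still on the cover (over 3 N) and holding it home: both plungers pressed over 6 mm, underside under 2.5 mm above the rails, socket within 4 mm of the pin's axis, long sides within 7 degrees; pin still fully down in the fixture's hole (3.5 mm). Bystanders moved under 30 mm (value of joint each of plunger_left, plunger_right above 0.006 m and z of cover_socket in the frame of fixture below 0.0505 m and horizontal distance between cover_socket and pin_center below 0.004 m and horizontal distance between pin_center and fixture below 0.004 m and z of pin_center in the frame of fixture below 0.049 m and angle between the y axis of cover_grip and the y axis of fixture, either way round below 0.12 rad and contact force between the fingers and cover above 3 N); the arm keeps its last pose, push and grip.
It fails at once if a bystander (tape measure, tin or feeler gauge) is moved more than 30 mm (distance of any of tape_measure, paste_tin, feeler_gauge from where it was at the start of the episode above 0.03 m).
It also fails if it takes over 58 s, if anything falls off the work surface, if the arm or the gripper's body presses on something with over 40 N, if the wrist force passes 120 N, or if a joint passes its speed limit or range.

ROBOT

A 6-joint arm with a two-finger parallel gripper is mounted at the origin on a cart in front of the work surface, level with it; the furniture and walls round the work are solid. World frame = base frame: x ahead of the robot, y to its left, z up, the work surface at z = 0. Lengths are in m, angles in degrees, forces in N, time in s.
With the tool pointing down it reaches from about 0.25 to 0.775 m from the base axis. Payload 8.9 kg.
Tool frame: the origin (TCP) lies between the finger pads; the fingertips stand 11 mm ahead of it and the grasp point (between the pads) lies 8 mm behind it (tcp_to_tips is the distance from the TCP to the fingertips, in m); z points along the fingers, y is the direction in which the jaws open and shut (so a half turn about z gives the same grasp; the last joint's range is limited). The gripper opens to 85 mm and grips with 20 to 120 N. Pads are 22 mm wide; open, the fingers measure 114 mm over their backs; the gripper's body (76 mm by 85 mm) begins 54 mm behind the grasp point. The pads swing forward as they close: fully open they stand 13 mm farther back than shut.
Start: joints at [65.529, 16.656, -8.789, 64.555, 0, 82.019], TCP at [0.149, 0.503, 0.242] pointing down, gripper open.
Joint ranges: [-144.48, 144.48], [-52.06, 99.96], [-74.48, 78.29], [-112.23, 115.85], [-86.99, 84.42], [-180, 180]. Speed limits (degrees/s): [127.2, 127.2, 159.86, 180, 180, 180].

INTERFACE

Orientations are given as [roll, pitch, yaw] about the fixed x, y, z axes, in that order (R = Rz(yaw) Ry(pitch) Rx(roll)).
In Python, from rig import * gives the robot as it stands.
- The arm moves only by the tool apply_moves, never from a script. Its arguments are lists of equal length, an entry for each row: "offset": the shift along the tool's x, y, z in mm, a list of three; "yaw": the turn about the tool's z in rad. In form: {"offset": [[tx, ty, tz], ...], "yaw": [yaw, ...]}. A call has 1 to 12 rows; each row shifts and turns the commanded pose from where the row before left it, along the tool's axes as they then stand; what a row does not reach is not made up. A row lasts 1/12 s, in which the tool goes at most 41.7 mm and 7.16 degrees, less where a joint would pass 70% of its speed; a pose out of reach is approached as far as the arm can. A call is refused whole if a number of a shift passes 41.7 or a number of a turn 0.125, either way. A call with a gripper value outside its range is refused whole. "fingers" is the closure, from 0 (fully open) to 1 (shut), set as the call begins (left out, the last holds). The fingers move at their own pace and stop on an object; "squeeze" is the grip in N (left out, the last holds). Time passes only in rows, so rows that do not move let the fingers close. It gives the time, the measured TCP pose, the force and the opening at its end, in the units of the state.
- state(): the state, without advancing time (a new reading comes with each control period).
- snapshot(name): name is "scene" or "top" or "wrist"; returns a dict with "img" (384x512x3 uint8, red, green, blue), "fov_y" (degrees; the focal length in pixels is half the picture's height over the tangent of half this angle, whatever the lens; pixels are square), "cx", "cy" (the principal point, pixels), "xyz" and "rotation" of the camera in the world; the wrist camera has in their place "T_tool_cam" (4x4, takes a point from camera to tool coordinates, whose origin is the TCP and whose axes are the flange's). Camera axes: x right, y down, z forward; pixel columns grow to the right and rows downward; lengths in m; the calibration is good to about 2 mm. The wrist camera is an equidistant fisheye: a pixel r from the principal point sees the ray r / f radians off the axis. A picture is of the moment at which its call begins: read the wrist's pose just before it. There is no depth.
- close_job(): hands the job in, once; it reports no verdict.
Trained networks look in a picture, given as the dict that the camera call returned (one of the last four; its "shot" number tells which), for a name from the list of things; names that differ only in an ending like _2 or _b are one class to them, and where a whole thing is asked for, a point or a joint stands for the part that bears it (a point fixed in the world has none). Each returns a list of dicts, best first, with "score" (0 to 1); they miss things now and then, are a little off and sometimes report something else, mostly with a low value. They report only what shows in the picture. A call takes as long as a camera call.
- boxes_of(label, picture): "bbox" ([left, top, right, bottom] in pixels, round what is visible of it).
- regions_of(label, picture): "region" (384x512 bool, what is visible of it) and "bbox" ([left, top, right, bottom] in pixels, round what is visible of it).
The state is a dict: "time_s": time; "q": joint angles; "joint_vel": joint speeds; "effort": joint torques, N m; "position": TCP position; "eef_rot": TCP orientation; "force": force on the tool from outside, world axes, zero at the start; "wrist_torque": the same for the moment, N m; "width": opening from 0.0 (shut) to 1.0 (fully open).
Only numpy, scipy, OpenCV 4.12 (cv2) and the standard library are available. Lean on these libraries where they do the work, as an engineer would, in place of code of your own. Each camera call takes 0.05 s, during which the arm holds its last target.

## Working session

There is one attempt and no reset: what is moved stays moved. The work goes in short steps, Python scripts to look and compute and a tool call to move; the robot and the scene stay as the last step left them, time stands still between calls to the robot, and variables do not carry over. Pictures are saved under pics/ and viewed, and the job is handed in when it is done.

Besides the shell and the picture viewer there is one more tool, called after "Call:" by a JSON object that holds its "method" and its "body", one argument or row to a line. apply_moves: Moves the arm, as the interface text tells. Its arguments: {"type":"object","properties":{"offset":{"type":"array"},"yaw":{"type":"array"},"fingers":{"type":"number"},"squeeze":{"type":"number"}},"required":["offset","yaw"]}

```bash
ls; mkdir -p pics; cat > h.py <<'E'
from rig import *
import numpy as np, cv2
from scipy.spatial.transform import Rotation as R
def save(p,name): cv2.imwrite('pics/'+name+'.png',p['img'][:,:,::-1])
def Twt(s): 
    T=np.eye(4);T[:3,:3]=R.from_euler('xyz',s['eef_rot'],degrees=True).as_matrix();T[:3,3]=s['position'];return T
def f(p): return p['img'].shape[0]/2/np.tan(np.radians(p['fov_y'])/2)
def camT(p,s=None):
    if 'T_tool_cam' in p: return Twt(s)@np.array(p['T_tool_cam'])
    T=np.eye(4);T[:3,:3]=np.array(p['rotation']).reshape(3,3) if np.size(p['rotation'])==9 else R.from_euler('xyz',p['rotation'],degrees=True).as_matrix();T[:3,3]=p['xyz'];return T
def ray(p,u,v,s=None):
    T=camT(p,s);x=(u-p['cx']);y=(v-p['cy']);ff=f(p)
    if 'T_tool_cam' in p:
        r=np.hypot(x,y);th=r/ff;d=np.array([np.sin(th)*x/max(r,1e-9),np.sin(th)*y/max(r,1e-9),np.cos(th)])
    else: d=np.array([x/ff,y/ff,1.])
    return T[:3,3],T[:3,:3]@d
def onz(p,u,v,z,s=None):
    o,d=ray(p,u,v,s);return o+d*(z-o[2])/d[2]
def proj(p,P,s=None):
    T=camT(p,s);c=T[:3,:3].T@(np.array(P)-T[:3,3]);ff=f(p)
    if 'T_tool_cam' in p:
        r=np.hypot(c[0],c[1]);th=np.arctan2(r,c[2]);return np.array([p['cx']+ff*th*c[0]/r,p['cy']+ff*th*c[1]/r])
    return np.array([p['cx']+ff*c[0]/c[2],p['cy']+ff*c[1]/c[2]])
E
python3 - <<'E'
from h import *
s=state();print(s)
for n in ['scene','top','wrist']:
    p=snapshot(n);save(p,n+'0');print(n,{k:v for k,v in p.items() if k!='img'})
    if n!='x':
        for l in ['fixture','blank_hole','pin_center','cover_grip','tape_measure','paste_tin','feeler_gauge']:
            print(l,[(b['bbox'],round(b['score'],2)) for b in boxes_of(l,p)][:2])
E
```

```text
pics
{'time_s': 0.0, 'q': array([ 6.55263057e+01,  1.66898272e+01, -8.83029923e+00,  6.45549383e+01,
       -1.56623304e-03,  8.20195903e+01]), 'joint_vel': array([-0.09676622, -0.0157099 , -0.01378956, -0.01295207,  0.01184667,
        0.03929196]), 'effort': array([ 4.23496913e-04, -5.37146974e+01,  3.31369078e+01,  1.59284152e-02,
       -1.52341281e-04, -2.96912924e-05]), 'position': array([0.14886996, 0.5030124 , 0.24172916]), 'eef_rot': array([-1.79925445e+02, -8.87050924e-03,  1.63506711e+02]), 'force': array([ 0.25241583, -0.32292241, -0.43538297]), 'wrist_torque': array([0.01065716, 0.07514443, 0.00477959]), 'width': 1.0036917689013327}
scene {'fov_y': 45.12186028684067, 'cx': 255.14503539069764, 'cy': 201.61405502834555, 'xyz': array([-0.02006745, -0.41174093,  0.8966076 ]), 'rotation': array([-139.17531855,   -0.91616035,  -54.61884568]), 'shot': 1}
fixture [([179.0, 130.3, 206.1, 142.8], 0.72), ([188.4, 202.1, 268.6, 258.4], 0.71)]
blank_hole [([205.6, 210.9, 246.8, 242.5], 0.6)]
pin_center [([135.0, 163.3, 143.0, 183.6], 0.44)]
cover_grip [([328.0, 250.1, 382.6, 324.8], 
[... 716 characters left out ...]
uge [([119.8, 143.3, 152.6, 163.0], 0.69)]
wrist {'fov_y': 65.70646984690485, 'cx': 258.35955752762106, 'cy': 190.08732258522906, 'T_tool_cam': array([[-1.04452337e-03, -9.55319240e-01, -2.95574116e-01,
         7.53811269e-02],
       [ 9.99999334e-01, -1.14270004e-03,  1.59420777e-04,
        -1.81706707e-04],
       [-4.90050288e-04, -2.95573752e-01,  9.55319798e-01,
        -1.31406991e-01],
       [ 0.00000000e+00,  0.00000000e+00,  0.00000000e+00,
         1.00000000e+00]]), 'shot': 3}
fixture [([94.3, 347.2, 133.7, 383.0], 0.93)]
blank_hole []
pin_center []
cover_grip [([11.7, 356.2, 18.9, 371.2], 0.41), ([92.1, 372.1, 101.7, 384.0], 0.22)]
tape_measure []
paste_tin []
feeler_gauge []
```

```bash
python3 - <<'E'
import cv2
for n in ['scene','top']:
    a=cv2.imread(f'pics/{n}0.png');cv2.imwrite(f'pics/{n}0c.png',cv2.resize(a[100:340,90:420],(800,582),interpolation=cv2.INTER_CUBIC))
E
```

```text
(no output)
```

View pics/scene0.png

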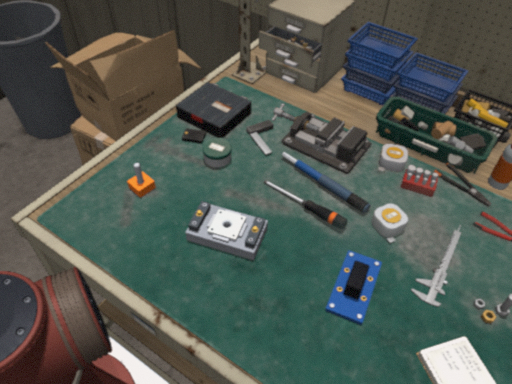

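View pics/top0.png

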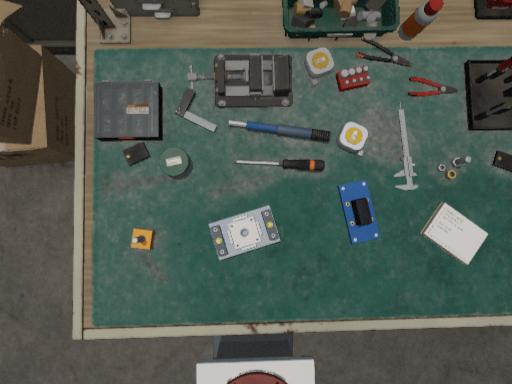

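View pics/wrist0.png

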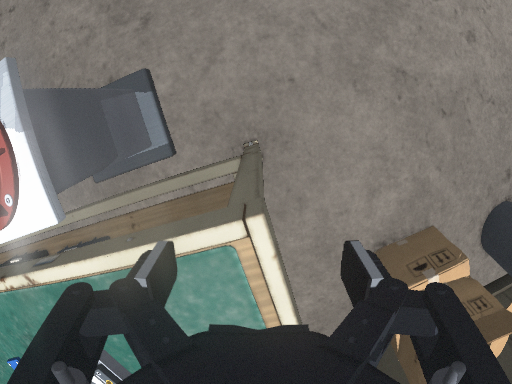

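```bash
ls pics
```

```text
scene0.png
scene0c.png
top0.png
top0c.png
wrist0.png
```

View pics/top0c.png

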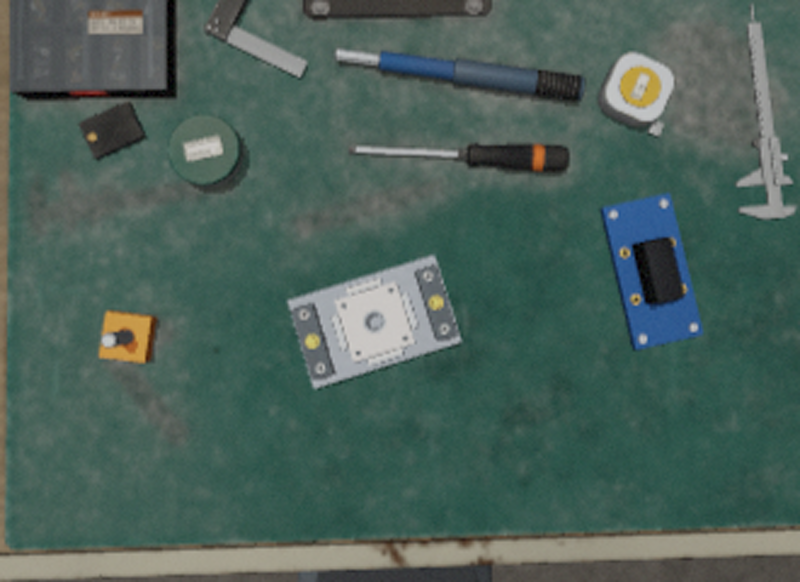

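View pics/scene0c.png

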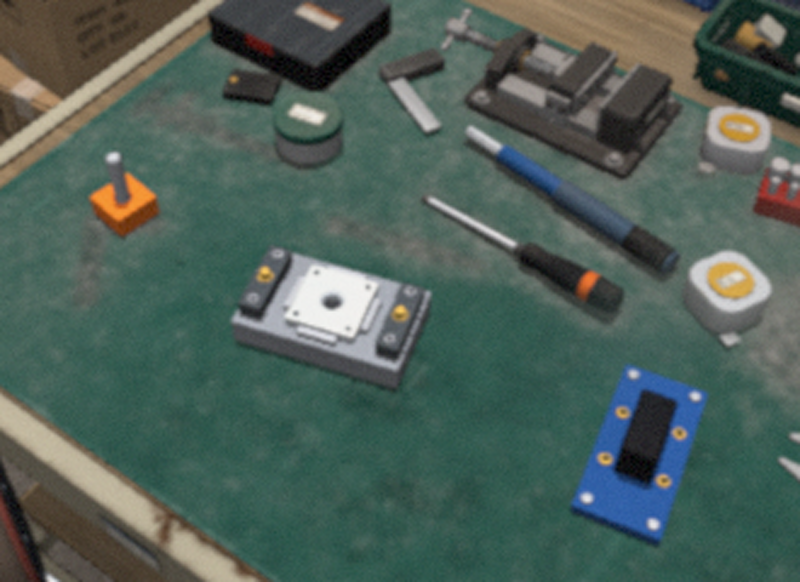

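```bash
cat > m.py <<'E'
from h import *
p=snapshot('top');q=snapshot('scene')
c=lambda u,v:(90+u/2.424,100+v/2.424)
def show(n,a,z,b=None):
    P=onz(p,*c(*a),z);out=[n,P.round(4)]
    if b: out.append(onz(q,*c(*b),z).round(4))
    print(*out);return P
show('pin',(108,341),.085,(113,157))
show('hole',(374,322),.04,(332,300))
a=show('pl1',(436,302),.056,(400,313));b=show('pl2',(313,341),.056,(265,273))
d=a-b;print(np.hypot(*d[:2]),np.degrees(np.arctan2(d[1],d[0])),(a+b)/2)
C=[show('c',x,.012,y) for x,y in zip([(614,215),(663,203),(694,327),(643,340)],[(632,374),(697,397),(653,524),(587,497)])]
print(np.mean(C,0)); d=(C[0]+C[1]-C[2]-C[3])/2;print(np.degrees(np.arctan2(d[1],d[0])))
Q=[onz(q,*c(*y),.012) for y in [(632,374),(697,397),(653,524),(587,497)]]
print(np.mean(Q,0)); d=(Q[0]+Q[1]-Q[2]-Q[3])/2;print(np.degrees(np.arctan2(d[1],d[0])))
E
python3 m.py
```

```text
pin [0.4843 0.2968 0.085 ] [0.4842 0.2908 0.085 ]
hole [0.4956 0.0236 0.04  ] [0.4962 0.0193 0.04  ]
pl1 [ 0.5163 -0.0435  0.056 ] [ 0.5119 -0.05    0.056 ]
pl2 [0.4776 0.089  0.056 ] [0.4746 0.084  0.056 ]
0.13800938761536102 -73.73268264568864 [0.4969657  0.02273404 0.056     ]
c [ 0.6097 -0.252   0.012 ] [ 0.6105 -0.2524  0.012 ]
c [ 0.6225 -0.309   0.012 ] [ 0.6233 -0.3142  0.012 ]
c [ 0.4807 -0.3386  0.012 ] [ 0.4818 -0.3402  0.012 ]
c [ 0.4674 -0.2797  0.012 ] [ 0.471  -0.2812  0.012 ]
[ 0.54507593 -0.29482047  0.012     ]
11.426010424310018
[ 0.54668561 -0.29697477  0.012     ]
11.036321756773393
```

```bash
cat > plan.py <<'E'
from h import *
import sys,json
def plan(xyz,yaw,n,start=None):
    s=state();T=Twt(s);cur=T[:3,3].copy();y0=s['eef_rot'][2]
    if start is not None: cur=np.array(start[:3],float);y0=start[3]
    dy=(yaw-y0+180)%360-180
    t=np.radians(-dy)/n; rows=[];ys=[]
    tgt=np.array(xyz)
    y=y0
    for i in range(n):
        d=(tgt-cur)/(n-i)
        M=R.from_euler('xyz',[180,0,y],degrees=True).as_matrix()
        o=np.round((M.T@d)*1000,1);tt=round(t,3)
        cur=cur+M@o/1000;y-=np.degrees(tt)
        rows.append([float(v) for v in o]);ys.append(tt)
    print(json.dumps({'offset':rows,'yaw':ys}));print('end',cur.round(4),round(y,2))
if __name__=='__main__':
    a=[float(v) for v in sys.argv[1:]];s=state();print(s['time_s'],s['position'],s['eef_rot']);plan(a[:3],a[3],int(a[4]))
E
python3 plan.py .484 .294 .18 106.3 12
```

```text
1.3 [0.14899457 0.50341357 0.24231787] [1.79998835e+02 3.57891132e-04 1.63512907e+02]
{"offset": [[-31.7, -8.8, 5.2], [-32.3, -6.2, 5.2], [-32.7, -3.4, 5.2], [-32.9, -0.7, 5.2], [-32.9, 2.0, 5.2], [-32.6, 4.7, 5.2], [-32.1, 7.4, 5.2], [-31.4, 10.1, 5.2], [-30.4, 12.6, 5.2], [-29.3, 15.1, 5.2], [-27.9, 17.5, 5.2], [-26.3, 19.7, 5.1]], "yaw": [0.083, 0.083, 0.083, 0.083, 0.083, 0.083, 0.083, 0.083, 0.083, 0.083, 0.083, 0.083]}
end [0.484 0.294 0.18 ] 106.45
```

Call:
{"method": "apply_moves", "body": {
  "offset": [
    [-31.7, -8.8, 5.2],
    [-32.3, -6.2, 5.2],
    [-32.7, -3.4, 5.2],
    [-32.9, -0.7, 5.2],
    [-32.9, 2.0, 5.2],
    [-32.6, 4.7, 5.2],
    [-32.1, 7.4, 5.2],
    [-31.4, 10.1, 5.2],
    [-30.4, 12.6, 5.2],
    [-29.3, 15.1, 5.2],
    [-27.9, 17.5, 5.2],
    [-26.3, 19.7, 5.1]
  ],
  "yaw": [0.083, 0.083, 0.083, 0.083, 0.083, 0.083, 0.083, 0.083, 0.083, 0.083, 0.083, 0.083]
}}

```text
time_s: 2.3
position: [0.4853, 0.2929, 0.1798]
eef_rot: [180.0, -0.0, 106.2]
force: [1.1, 0.5, 0.2]
width: 1.0
```

Call:
{"method": "apply_moves", "body": {
  "offset": [
    [0, 0, 0],
    [0, 0, 0]
  ],
  "yaw": [0, 0]
}}

```text
time_s: 2.47
position: [0.485, 0.2929, 0.1794]
eef_rot: [-180.0, 0.0, 106.3]
force: [-0.6, 0.2, 0.3]
width: 1.001
```

```bash
python3 - <<'E'
from h import *
s=state();p=snapshot('wrist');save(p,'w1');print(s['time_s'],s['position'],s['eef_rot'])
print(proj(p,[.484,.294,.085],s),proj(p,[.484,.294,.025],s))
E
```

```text
2.4667 [0.48504585 0.29287314 0.1794272 ] [-1.79958405e+02  2.66885866e-03  1.06297452e+02]
[257.60360336 195.01720821] [257.82627271 176.18829275]
```

View pics/w1.png

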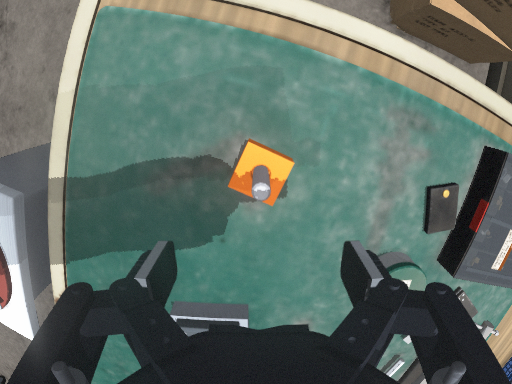

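```bash
python3 - <<'E'
from h import *
s=state();p=snapshot('wrist')
a=p['img'][120:240,200:320,::-1];cv2.imwrite('pics/w1c.png',cv2.resize(a,(600,600),interpolation=cv2.INTER_CUBIC))
for l in ['pin_center']:
    for r in regions_of(l,p)[:2]: print(r['score'],r['bbox'])
print(onz(p,261,188,.085,s))
E
```

```text
0.6 [251.9, 166.8, 277.6, 203.4]
[0.48390002 0.30107527 0.085     ]
```

View pics/w1c.png

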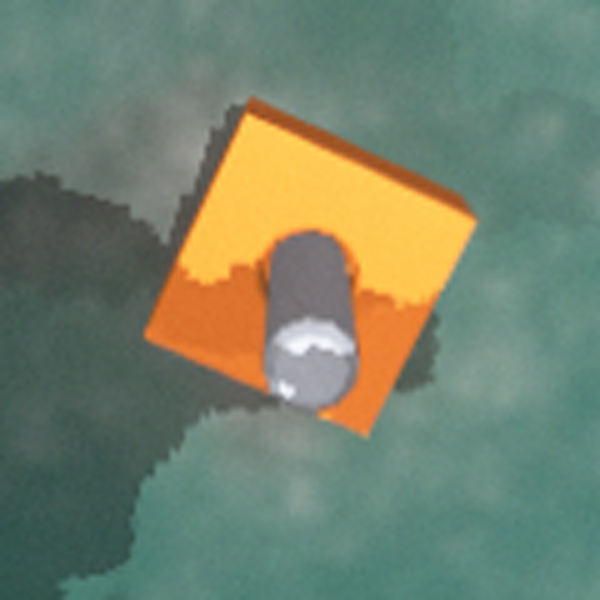

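```bash
python3 - <<'E'
from h import *
s=state();p=snapshot('wrist')
print(onz(p,262.2,192.8,.084,s),onz(p,262,175.3,.025,s))
E
```

```text
[0.48537861 0.29797069 0.084     ] [0.48600245 0.29755961 0.025     ]
```

```bash
python3 plan.py .4853 .2975 .13 106.3 4; python3 -c "
from plan import *
plan([.4853,.2975,.06],106.3,6,[.4853,.2975,.13,106.3])"
```

```text
2.6667 [0.48320192 0.29469049 0.18025441] [-1.79998991e+02 -1.08558999e-02  1.06547066e+02]
{"offset": [[0.5, 0.7, 12.6], [0.5, 0.7, 12.6], [0.5, 0.7, 12.5], [0.6, 0.7, 12.6]], "yaw": [0.001, 0.001, 0.001, 0.001]}
end [0.4853 0.2975 0.13  ] 106.32
{"offset": [[0.0, -0.0, 11.7], [0.0, -0.0, 11.7], [0.0, -0.0, 11.6], [0.0, -0.0, 11.7], [0.0, -0.0, 11.6], [0.0, -0.0, 11.7]], "yaw": [-0.0, -0.0, -0.0, -0.0, -0.0, -0.0]}
end [0.4853 0.2975 0.06  ] 106.3
```

```bash
python3 - <<'E'
from h import *
A=[];
for i in range(8):
    s=state();p=snapshot('wrist');A.append(np.r_[s['position'],s['eef_rot'][2]]);
A=np.array(A);print(A.round(4));m=A.mean(0);print(m)
s['position']=m[:3];s['eef_rot']=[180,0,m[3]]
print(onz(p,262.2,192.8,.084,s),onz(p,262,175.3,.025,s))
E
```

```text
[[  0.4832   0.2947   0.1803 106.5471]
 [  0.4832   0.2948   0.1803 106.5496]
 [  0.4833   0.2948   0.1803 106.5484]
 [  0.4834   0.2947   0.1803 106.5364]
 [  0.4836   0.2946   0.1803 106.5216]
 [  0.4836   0.2945   0.1802 106.5073]
 [  0.4837   0.2944   0.1802 106.4942]
 [  0.4838   0.2943   0.1801 106.4808]]
[  0.48348063   0.29459297   0.18026188 106.52316575]
[0.48567222 0.2980075  0.084     ] [0.48631792 0.29760014 0.025     ]
```

```bash
python3 - <<'E'
from h import *
s=state();p=snapshot('wrist');print(s['position'],s['eef_rot'][2])
np.save('p.npy',p['img'])
a=p['img'][120:240,200:320,::-1];cv2.imwrite('pics/w2c.png',cv2.resize(a,(600,600),interpolation=cv2.INTER_CUBIC))
print(onz(p,262.2,192.8,.084,s),onz(p,262,175.3,.025,s))
E
```

```text
[0.4838795  0.29423472 0.18011904] 106.46883227039278
[0.48607355 0.2976986  0.084     ] [0.48673003 0.29728706 0.025     ]
```

View pics/w2c.png

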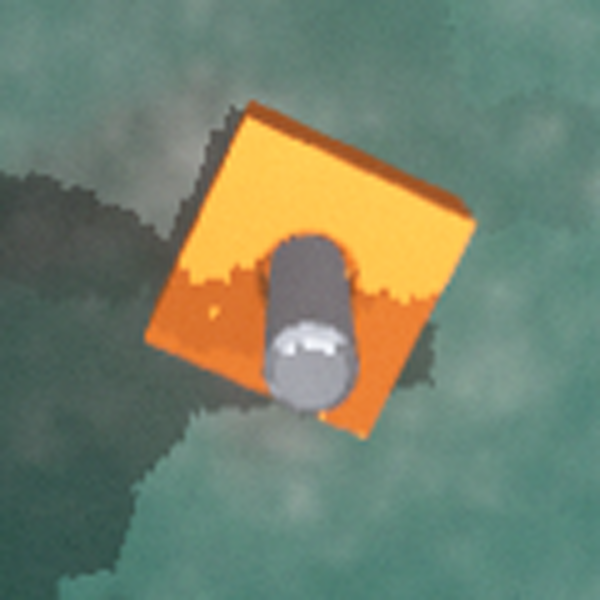

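```bash
python3 -c "
from plan import *
plan([.4858,.2972,.13],106.3,4,[.4840,.2941,.18,106.45])
plan([.4858,.2972,.06],106.3,6,[.4858,.2972,.13,106.3])"
```

```text
{"offset": [[0.6, 0.7, 12.5], [0.6, 0.6, 12.5], [0.6, 0.7, 12.5], [0.7, 0.6, 12.5]], "yaw": [0.001, 0.001, 0.001, 0.001]}
end [0.4858 0.2972 0.13  ] 106.22
{"offset": [[0.0, -0.0, 11.7], [0.0, -0.0, 11.7], [0.0, -0.0, 11.6], [0.0, -0.0, 11.7], [0.0, -0.0, 11.6], [0.0, -0.0, 11.7]], "yaw": [-0.0, -0.0, -0.0, -0.0, -0.0, -0.0]}
end [0.4858 0.2972 0.06  ] 106.3
```

Call:
{"method": "apply_moves", "body": {
  "offset": [
    [0.6, 0.7, 12.5],
    [0.6, 0.6, 12.5],
    [0.6, 0.7, 12.5],
    [0.7, 0.6, 12.5],
    [0, 0, 11.7],
    [0, 0, 11.7],
    [0, 0, 11.6],
    [0, 0, 11.7],
    [0, 0, 11.6],
    [0, 0, 11.7],
    [0, 0, 0],
    [0, 0, 0]
  ],
  "yaw": [0.001, 0.001, 0, 0, 0, 0, 0, 0, 0, 0, 0, 0]
}}

```text
time_s: 4.12
position: [0.4854, 0.297, 0.0597]
eef_rot: [-179.9, 0.0, 106.3]
force: [0.3, 0.5, 0.4]
width: 1.005
```

Call:
{"method": "apply_moves", "body": {
  "offset": [
    [0, 0, 0],
    [0, 0, 0],
    [0, 0, 0],
    [0, 0, 0],
    [0, 0, 0],
    [0, 0, 0],
    [0, 0, 0],
    [0, 0, 0]
  ],
  "yaw": [0, 0, 0, 0, 0, 0, 0, 0],
  "fingers": 1,
  "squeeze": 40
}}

```text
time_s: 4.78
position: [0.4859, 0.2972, 0.0603]
eef_rot: [180.0, -0.0, 106.3]
force: [-0.4, -0.7, 3.8]
width: 0.176
```

```bash
python3 - <<'E'
from h import *
s=state();p=snapshot('wrist');print(s['position'],s['eef_rot'],s['width'],s['force']);save(p,'w3')
E
```

```text
[0.48593564 0.2972238  0.06031516] [ 1.79978213e+02 -2.39591636e-03  1.06329754e+02] 0.17629135323055403 [-0.44022676 -0.74404786  3.80846179]
```

View pics/w3.png

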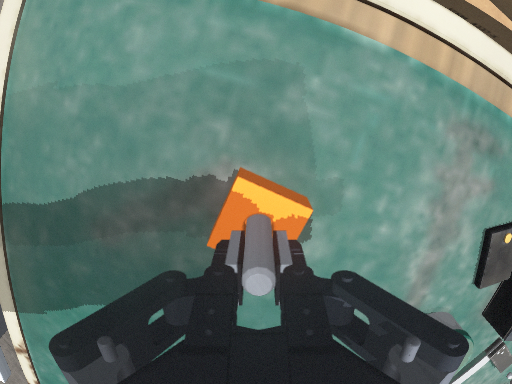

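```bash
python3 -c "
from plan import *
plan([.497,.023,.15],106.3,12,[.4859,.2972,.15,106.3])"
```

```text
{"offset": [[-22.2, -5.5, -0.0], [-22.2, -5.5, -0.0], [-22.2, -5.5, -0.0], [-22.2, -5.5, -0.0], [-22.2, -5.5, -0.0], [-22.2, -5.5, -0.0], [-22.2, -5.6, -0.0], [-22.2, -5.5, -0.0], [-22.2, -5.6, -0.0], [-22.2, -5.5, -0.0], [-22.1, -5.6, -0.0], [-22.2, -5.5, -0.0]], "yaw": [-0.0, -0.0, -0.0, -0.0, -0.0, -0.0, -0.0, -0.0, -0.0, -0.0, -0.0, -0.0]}
end [0.497 0.023 0.15 ] 106.3
```

Call:
{"method": "apply_moves", "body": {
  "offset": [
    [0, 0, -5],
    [0, 0, -10],
    [0, 0, -13],
    [0, 0, -13],
    [0, 0, -13],
    [0, 0, -13],
    [0, 0, -13],
    [0, 0, -10]
  ],
  "yaw": [0, 0, 0, 0, 0, 0, 0, 0]
}}

```text
time_s: 5.5
position: [0.4861, 0.2973, 0.1517]
eef_rot: [179.9, -0.0, 106.3]
force: [0.1, -0.2, -1.8]
width: 0.176
```

Call:
{"method": "apply_moves", "body": {
  "offset": [
    [-22.2, -5.5, 0],
    [-22.2, -5.5, 0],
    [-22.2, -5.5, 0],
    [-22.2, -5.5, 0],
    [-22.2, -5.5, 0],
    [-22.2, -5.5, 0],
    [-22.2, -5.6, 0],
    [-22.2, -5.5, 0],
    [-22.2, -5.6, 0],
    [-22.2, -5.5, 0],
    [-22.1, -5.6, 0],
    [-22.2, -5.5, 0]
  ],
  "yaw": [0, 0, 0, 0, 0, 0, 0, 0, 0, 0, 0, 0]
}}

```text
time_s: 6.5
position: [0.497, 0.0218, 0.1505]
eef_rot: [180.0, 0.0, 106.3]
force: [0.5, 0.1, -1.8]
width: 0.172
```

Call:
{"method": "apply_moves", "body": {
  "offset": [
    [0, 0, 0],
    [0, 0, 0],
    [0, 0, 0],
    [0, 0, 0],
    [0, 0, 0],
    [0, 0, 0],
    [0, 0, 0],
    [0, 0, 0]
  ],
  "yaw": [0, 0, 0, 0, 0, 0, 0, 0]
}}

```text
time_s: 7.17
position: [0.497, 0.0233, 0.15]
eef_rot: [-180.0, -0.0, 106.4]
force: [0.2, -0.7, -1.9]
width: 0.172
```

```bash
python3 - <<'E'
from h import *
s=state();p=snapshot('wrist');print(s['position'],s['eef_rot'],s['width'],s['force']);save(p,'w4')
a=p['img'][80:330,120:400,::-1];cv2.imwrite('pics/w4c.png',cv2.resize(a,None,fx=2.4,fy=2.4,interpolation=cv2.INTER_CUBIC))
print(proj(p,[.497,.023,.04],s))
E
```

```text
[0.49700867 0.02331326 0.14999321] [-1.79995362e+02 -2.29837333e-03  1.06364777e+02] 0.17240290549986403 [ 0.18169638 -0.65628231 -1.89037101]
[258.28590638 191.19850377]
```

View pics/w4c.png

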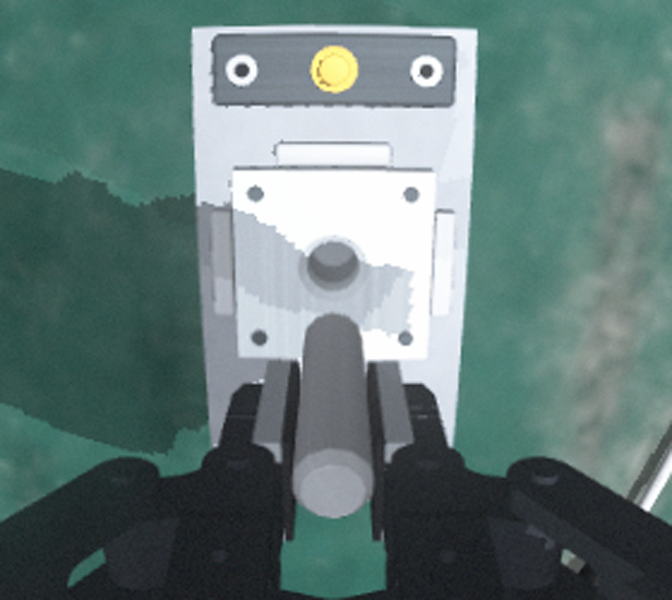

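```bash
python3 - <<'E'
from h import *
s=state();p=snapshot('wrist');print(s['position'],s['eef_rot'][2])
H=onz(p,259.2,189.6,.04,s);print(H,onz(p,259.6,108.3,.056,s))
M=Twt(s)[:3,:3];c=s['position']
for z in(.10,.175):
  for dx in(-.008,0,.008): print(z,dx,((proj(p,np.r_[c[:2],z]+M[:,0]*dx,s)-[120,80])*2.4).round(1))
print('tool delta mm',(M.T@(H-c)*1000).round(1))
E
```

```text
[0.49699936 0.0232096  0.14996476] 106.35376639521344
[0.49733141 0.02449004 0.04      ] [0.47829568 0.09041417 0.056     ]
0.1 -0.008 [332.1 357.6]
0.1 0 [332.1 331.2]
0.1 0.008 [332.  303.9]
0.175 -0.008 [331.8 524.5]
0.175 0 [331.8 490. ]
0.175 0.008 [331.7 453. ]
tool delta mm [  1.1   0.7 110. ]
```

Call:
{"method": "apply_moves", "body": {
  "offset": [
    [0.8, 0.2, 4],
    [0.7, 0.2, 8],
    [0, 0, 10],
    [0, 0, 10],
    [0, 0, 10],
    [0, 0, 6],
    [0, 0, 2],
    [0, 0, 0],
    [0, 0, 0],
    [0, 0, 0]
  ],
  "yaw": [0, 0, 0, 0, 0, 0, 0, 0, 0, 0]
}}

```text
time_s: 8.1
position: [0.4974, 0.0245, 0.1004]
eef_rot: [180.0, 0.0, 106.3]
force: [-0.5, 0.4, -0.0]
width: 0.169
```

```bash
python3 - <<'E'
from h import *
s=state();p=snapshot('wrist');print(s['position'],s['eef_rot'],s['width'],s['force']);
a=p['img'][80:330,120:400,::-1];cv2.imwrite('pics/w5c.png',cv2.resize(a,None,fx=2.4,fy=2.4,interpolation=cv2.INTER_CUBIC))
E
```

```text
[0.49739622 0.02446215 0.10040966] [1.79959388e+02 1.66369540e-02 1.06326397e+02] 0.16907835604330312 [-0.47452198  0.40677964 -0.04794128]
```

View pics/w5c.png

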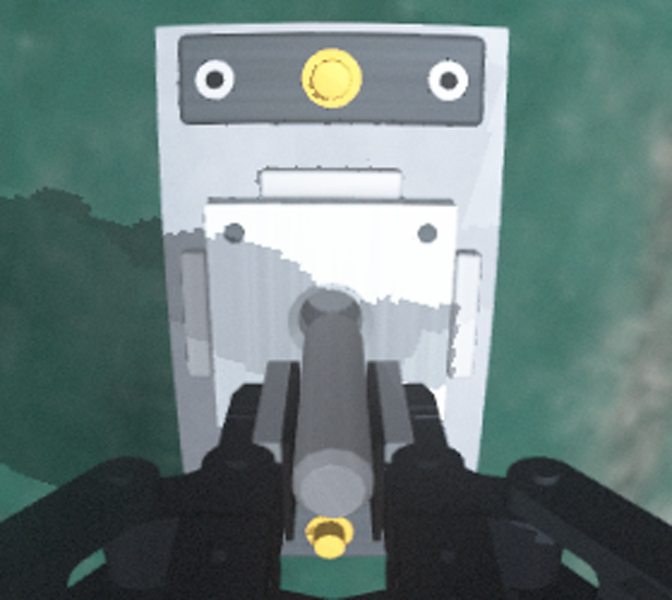

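Call:
{"method": "apply_moves", "body": {
  "offset": [
    [0, 0, 3],
    [0, 0, 3],
    [0, 0, 3],
    [0, 0, 3],
    [0, 0, 3],
    [0, 0, 3],
    [0, 0, 0],
    [0, 0, 0]
  ],
  "yaw": [0, 0, 0, 0, 0, 0, 0, 0]
}}

```text
time_s: 8.82
position: [0.4969, 0.0245, 0.0818]
eef_rot: [-180.0, -0.0, 106.3]
force: [-0.6, -0.4, -1.1]
width: 0.176
```

```bash
python3 - <<'E'
from h import *
s=state();p=snapshot('wrist');print(s['position'],s['eef_rot'],s['width'],s['force'],s['wrist_torque']);
a=p['img'][80:330,120:400,::-1];cv2.imwrite('pics/w6c.png',cv2.resize(a,None,fx=2.4,fy=2.4,interpolation=cv2.INTER_CUBIC))
E
```

```text
[0.49685375 0.02452735 0.08178366] [-1.79976592e+02 -1.07660348e-02  1.06327767e+02] 0.1755164825391451 [-0.55933966 -0.40306136 -1.06766743] [-0.03470869  0.00688396  0.01885116]
```

View pics/w6c.png

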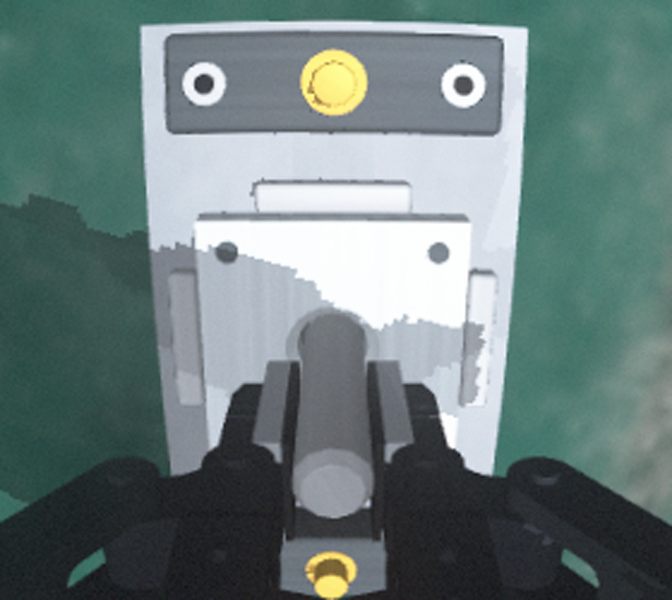

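Call:
{"method": "apply_moves", "body": {
  "offset": [
    [0, 0, 2],
    [0, 0, 3],
    [0, 0, 3],
    [0, 0, 3],
    [0, 0, 3],
    [0, 0, 3],
    [0, 0, 0],
    [0, 0, 0]
  ],
  "yaw": [0, 0, 0, 0, 0, 0, 0, 0]
}}

```text
time_s: 9.53
position: [0.4968, 0.0245, 0.0648]
eef_rot: [-180.0, -0.0, 106.3]
force: [0.9, 0.3, -0.9]
width: 0.175
```

Free of resistance; foot now at about 15 mm.

Call:
{"method": "apply_moves", "body": {
  "offset": [
    [0, 0, 2],
    [0, 0, 2],
    [0, 0, 1],
    [0, 0, 0.5],
    [0, 0, 0],
    [0, 0, 0]
  ],
  "yaw": [0, 0, 0, 0, 0, 0]
}}

```text
time_s: 10.03
position: [0.497, 0.0245, 0.0595]
eef_rot: [-180.0, -0.0, 106.3]
force: [1.1, -0.2, -1.1]
width: 0.177
```

Call:
{"method": "apply_moves", "body": {
  "offset": [
    [0, 0, 0],
    [0, 0, 0],
    [0, 0, 0],
    [0, 0, 0],
    [0, 0, 0],
    [0, 0, 0],
    [0, 0, 0],
    [0, 0, 0]
  ],
  "yaw": [0, 0, 0, 0, 0, 0, 0, 0],
  "fingers": 0
}}

```text
time_s: 10.7
position: [0.497, 0.0245, 0.0595]
eef_rot: [180.0, -0.0, 106.3]
force: [0.8, 0.7, -0.7]
width: 1.004
```

```bash
python3 - <<'E'
from h import *
s=state();p=snapshot('wrist');print(s['position'],s['eef_rot'],s['width'],s['force'],s['wrist_torque']);
a=p['img'][80:330,120:400,::-1];cv2.imwrite('pics/w7c.png',cv2.resize(a,None,fx=2.4,fy=2.4,interpolation=cv2.INTER_CUBIC))
M=Twt(s)[:3,:3]
for z in(.083,.085): print(z,((proj(p,np.r_[s['position'][:2],z],s)-[120,80])*2.4).round(1))
E
```

```text
[0.49702362 0.02452816 0.0595072 ] [ 1.79999894e+02 -1.12394012e-03  1.06330638e+02] 1.0037908317927609 [ 0.78618778  0.68851799 -0.66292568] [ 0.00818935 -0.00610817 -0.00191248]
0.083 [331.8 485.2]
0.085 [331.8 491.5]
```

View pics/w7c.png

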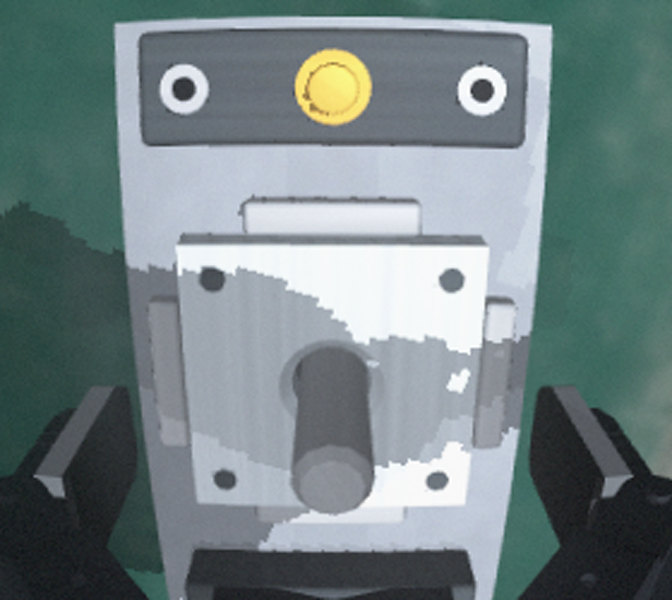

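Call:
{"method": "apply_moves", "body": {
  "offset": [
    [0, 0, -5],
    [0, 0, -10],
    [0, 0, -15],
    [0, 0, -20],
    [0, 0, -20],
    [0, 0, -15],
    [0, 0, -10],
    [0, 0, -5],
    [0, 0, 0],
    [0, 0, 0],
    [0, 0, 0],
    [0, 0, 0]
  ],
  "yaw": [0, 0, 0, 0, 0, 0, 0, 0, 0, 0, 0, 0]
}}

```text
time_s: 11.75
position: [0.4965, 0.0246, 0.1588]
eef_rot: [-179.9, -0.0, 106.3]
force: [-0.2, 0.5, -0.1]
width: 1.003
```

```bash
python3 - <<'E'
from h import *
s=state();p=snapshot('wrist');print(s['position'],s['eef_rot'],s['width'],s['force'],s['wrist_torque']);
a=p['img'][80:330,120:400,::-1];cv2.imwrite('pics/w8c.png',cv2.resize(a,None,fx=2.4,fy=2.4,interpolation=cv2.INTER_CUBIC))
M=Twt(s)[:3,:3]
for z in(.083,.085): print(z,((proj(p,np.r_[s['position'][:2],z],s)-[120,80])*2.4).round(1))
E
python3 plan.py .54 -.296 .18 11.3 14
```

```text
[0.49648399 0.02455761 0.15882255] [-1.79927946e+02 -3.05733650e-02  1.06327300e+02] 1.0026310489694457 [-0.19481062  0.50272101 -0.07972062] [ 0.00985103 -0.0519357   0.01015937]
0.083 [332.4 299.2]
0.085 [332.4 301.4]
11.8 [0.49654354 0.02455751 0.15884372] [-1.79931493e+02 -2.66767762e-02  1.06330472e+02]
{"offset": [[-22.8, -3.5, -1.5], [-23.1, -0.7, -1.5], [-23.0, 2.0, -1.5], [-22.6, 4.7, -1.5], [-21.9, 7.3, -1.5], [-20.9, 9.8, -1.5], [-19.6, 12.2, -1.5], [-18.0, 14.5, -1.5], [-16.2, 16.5, -1.5], [-14.2, 18.3, -1.5], [-11.9, 19.8, -1.5], [-9.5, 21.1, -1.6], [-7.0, 22.0, -1.5], [-4.3, 22.8, -1.6]], "yaw": [0.118, 0.118, 0.118, 0.118, 0.118, 0.118, 0.118, 0.118, 0.118, 0.118, 0.118, 0.118, 0.118, 0.118]}
end [ 0.54  -0.296  0.18 ] 11.68
```

View pics/w8c.png

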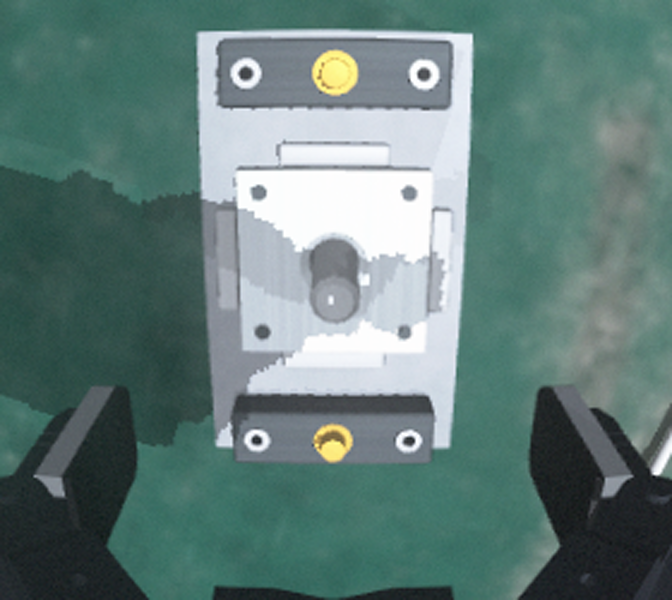

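```bash
python3 - <<'E'
from h import *
s=state();p=snapshot('wrist');print(s['position'])
g=lambda u,v,z:onz(p,120+u/2.4,80+v/2.4,z,s)
print(g(334,297,.082));a,b=g(335,72,.056),g(333,450,.056);print(a,b,(a+b)/2,np.hypot(*(a-b)[:2]),np.degrees(np.arctan2(*(a-b)[[1,0]])))
a,b,c,d=[g(*x,.04) for x in[(258,193),(410,193),(405,331),(262,331)]];print((a+b+c+d)/4)
for e in (a-d,b-c): print(np.degrees(np.arctan2(e[1],e[0])))
a,b,c,d=[g(*x,.048) for x in[(246,73),(424,73),(409,440),(257,440)]];print((a+b+c+d)/4)
for e in (a-d,b-c): print(np.degrees(np.arctan2(e[1],e[0])))
E
```

```text
[0.49654354 0.02455751 0.15884372]
[0.49693132 0.02502003 0.082     ]
[0.47820371 0.09028363 0.056     ] [ 0.51679946 -0.04407461  0.056     ] [0.49750158 0.02310451 0.056     ] 0.13979188373240822 106.02724402812021
[0.49751582 0.02282931 0.04      ]
106.16240562525748
106.05854889386254
[0.49763527 0.02268477 0.048     ]
106.01666036278215
106.01196056814102
```

Call:
{"method": "apply_moves", "body": {
  "offset": [
    [-22.8, -3.5, -1.5],
    [-23.1, -0.7, -1.5],
    [-23.0, 2.0, -1.5],
    [-22.6, 4.7, -1.5],
    [-21.9, 7.3, -1.5],
    [-20.9, 9.8, -1.5],
    [-19.6, 12.2, -1.5],
    [-18.0, 14.5, -1.5],
    [-16.2, 16.5, -1.5],
    [-14.2, 18.3, -1.5],
    [-11.9, 19.8, -1.5],
    [-9.5, 21.1, -1.6]
  ],
  "yaw": [0.118, 0.118, 0.118, 0.118, 0.118, 0.118, 0.118, 0.118, 0.118, 0.118, 0.118, 0.118]
}}

```text
time_s: 12.85
position: [0.5341, -0.2513, 0.1772]
eef_rot: [-180.0, 0.0, 24.9]
force: [0.2, 0.1, -0.3]
width: 0.996
```

Call:
{"method": "apply_moves", "body": {
  "offset": [
    [-7.0, 22.0, -1.5],
    [-4.3, 22.8, -1.6],
    [0, 0, 0],
    [0, 0, 0],
    [0, 0, 0],
    [0, 0, 0],
    [0, 0, 0],
    [0, 0, 0],
    [0, 0, 0]
  ],
  "yaw": [0.118, 0.124, 0, 0, 0, 0, 0, 0, 0]
}}

```text
time_s: 13.6
position: [0.5406, -0.2955, 0.1808]
eef_rot: [180.0, -0.0, 11.4]
force: [0.1, 0.3, -0.0]
width: 0.999
```

```bash
python3 - <<'E'
from h import *
s=state();p=snapshot('wrist');print(s['position'],s['eef_rot'],s['width'],s['force'],s['wrist_torque']);
save(p,'w9')
E
```

```text
[ 0.54055754 -0.2955253   0.18082792] [ 1.79999104e+02 -2.34161967e-03  1.13956012e+01] 0.9992831214762893 [ 0.12877235  0.25109734 -0.04987647] [-0.00837604 -0.00136377 -0.02432384]
```

View pics/w9.png

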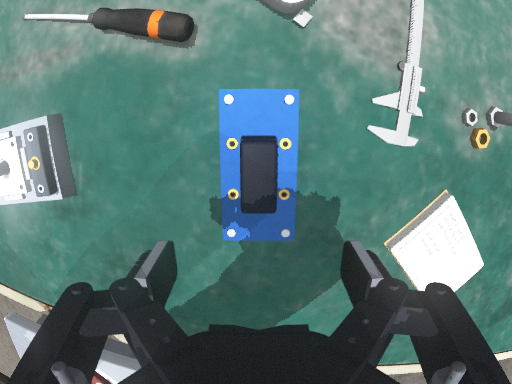

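```bash
python3 - <<'E'
from h import *
s=state();p=snapshot('wrist');print(s['position'],s['eef_rot'][2])
a=p['img'][80:260,200:320,::-1];cv2.imwrite('pics/w9c.png',cv2.resize(a,None,fx=3.3,fy=3.3,interpolation=cv2.INTER_CUBIC))
def q(P,z):
    a,b,c,d=[onz(p,*x,z,s) for x in P];m=(a+b+c+d)/4;print(m.round(4),[round(np.degrees(np.arctan2(e[1],e[0])),2) for e in(a-d,b-c)],np.linalg.norm(a-d).round(4),np.linalg.norm(a-b).round(4))
q([(229,99.5),(289,99.5),(285.5,233),(231,233)],.012)
q([(232,144),(285,144),(284,194.5),(233,194.5)],.014)
E
```

```text
[ 0.54054438 -0.29566979  0.18083618] 11.378882184181238
[ 0.5452 -0.295   0.012 ] [np.float64(10.8), np.float64(11.24)] 0.1449 0.0599
[ 0.5456 -0.2948  0.014 ] [np.float64(11.17), np.float64(11.48)] 0.0538 0.0537
```

View pics/w9c.png

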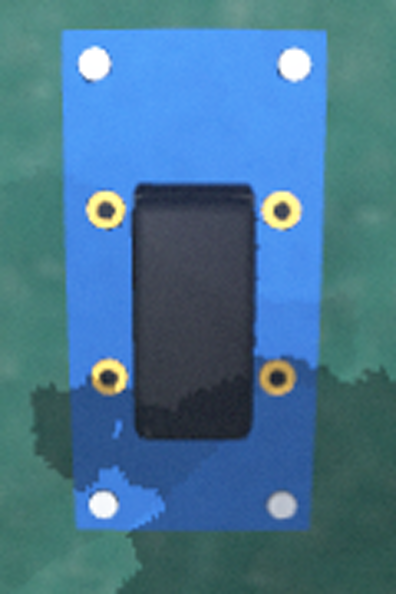

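```bash
python3 -c "
from plan import *
plan([.5455,-.295,.11],11.15,5)"
```

```text
{"offset": [[1.0, 0.0, 14.2], [1.0, 0.1, 14.2], [1.0, 0.0, 14.1], [1.0, 0.1, 14.2], [1.0, 0.0, 14.1]], "yaw": [0.001, 0.001, 0.001, 0.001, 0.001]}
end [ 0.5455 -0.295   0.11  ] 11.08
```

Call:
{"method": "apply_moves", "body": {
  "offset": [
    [1.0, 0.1, 14.2],
    [1.0, 0.1, 14.2],
    [1.0, 0, 14.1],
    [1.0, 0, 14.2],
    [1.0, 0, 14.1],
    [0, 0, 15],
    [0, 0, 15],
    [0, 0, 15],
    [0, 0, 15],
    [0, 0, 12],
    [0, 0, 6],
    [0, 0, 2]
  ],
  "yaw": [0.001, 0.001, 0.001, 0.001, 0, 0, 0, 0, 0, 0, 0, 0]
}}

```text
time_s: 14.7
position: [0.5449, -0.2949, 0.0289]
eef_rot: [-179.9, 0.1, 11.1]
force: [-0.8, 0.4, -0.7]
width: 1.002
```

Call:
{"method": "apply_moves", "body": {
  "offset": [
    [0, 0, 0],
    [0, 0, 0],
    [0, 0, 0],
    [0, 0, 0],
    [0, 0, 0]
  ],
  "yaw": [0, 0, 0, 0, 0]
}}

```text
time_s: 15.12
position: [0.5458, -0.2955, 0.0305]
eef_rot: [180.0, -0.0, 11.1]
force: [-0.9, -0.5, -0.8]
width: 1.001
```

```bash
python3 - <<'E'
from h import *
s=state();p=snapshot('wrist');print(s['position'],s['eef_rot'],s['width'],s['force'],s['wrist_torque']);
save(p,'w10')
E
```

```text
[ 0.54575096 -0.29554246  0.03050044] [ 1.79959981e+02 -3.84483547e-02  1.11050087e+01] 1.0008176502715564 [-0.87885568 -0.49858973 -0.8319746 ] [0.00619269 0.04996757 0.07520348]
```

View pics/w10.png

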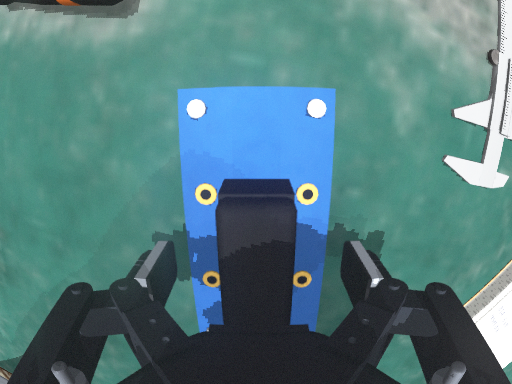

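Call:
{"method": "apply_moves", "body": {
  "offset": [
    [0, 0, 0],
    [0, 0, 0],
    [0, 0, 0],
    [0, 0, 0],
    [0, 0, 0],
    [0, 0, 0],
    [0, 0, 0],
    [0, 0, 0]
  ],
  "yaw": [0, 0, 0, 0, 0, 0, 0, 0],
  "fingers": 1,
  "squeeze": 80
}}

```text
time_s: 15.83
position: [0.5456, -0.2954, 0.0301]
eef_rot: [180.0, -0.0, 11.1]
force: [-0.6, 0.1, 3.7]
width: 0.389
```

```bash
python3 - <<'E'
from h import *
s=state();p=snapshot('wrist');print(s['position'],s['eef_rot'],s['width'],s['force'],s['wrist_torque']);
save(p,'w11')
q=[(P,proj(p,P,s).round(1)) for P in [[.5455,-.295,.052]]];print(q)
E
```

```text
[ 0.54556957 -0.29542248  0.03013856] [ 1.79984526e+02 -1.76442332e-02  1.11039849e+01] 0.38885878685404346 [-0.61594582  0.10477526  3.70124399] [ 0.19587027  0.07371711 -0.00847585]
[([0.5455, -0.295, 0.052], array([257.1, 280.6]))]
```

View pics/w11.png

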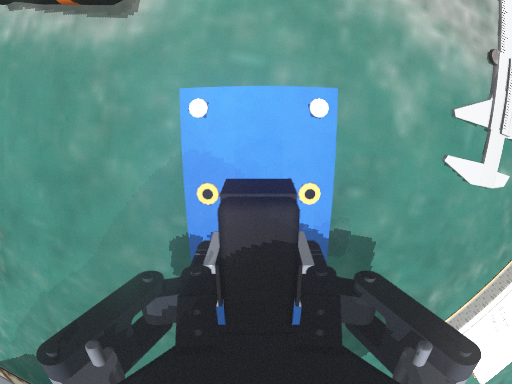

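```bash
python3 - <<'E'
from h import *
s=state();p=snapshot('wrist');T=Twt(s)
def tl(u,v,z): return (np.linalg.inv(T)@np.r_[onz(p,u,v,z,s),1])[:3]*1000
a,b=tl(198,107.5,.012),tl(319,107.5,.012);c,d=tl(207,194,.013),tl(310,194,.013)
print(a,b,(a+b)/2);print(c,d,(c+d)/2)
print(tl(179.5,88,.012),tl(338,88,.012))
print(tl(258,180,.05))
E
```

```text
[ 72.96109832 -30.20212262  18.14000616] [72.9036676  30.70236302 18.15396561] [72.93238296  0.2501202  18.14698588]
[ 27.56083245 -27.12538353  17.12831437] [27.51484416 27.54097521 17.14084555] [27.53783831  0.20779584 17.13457996]
[ 83.42536302 -39.63447451  18.14069935] [83.3639708  40.41841419 18.15905151]
[ 45.33028737   0.04576788 -19.86060089]
```

Call:
{"method": "apply_moves", "body": {
  "offset": [
    [0, 0, -3],
    [0, 0, -7],
    [0, 0, -12],
    [0, 0, -15],
    [0, 0, -18],
    [0, 0, -20],
    [0, 0, -20],
    [0, 0, -15],
    [0, 0, -10],
    [0, 0, -5],
    [0, 0, 0],
    [0, 0, 0]
  ],
  "yaw": [0, 0, 0, 0, 0, 0, 0, 0, 0, 0, 0, 0]
}}

```text
time_s: 16.93
position: [0.5451, -0.2951, 0.1545]
eef_rot: [-180.0, 0.0, 11.1]
force: [0.1, -0.0, -3.9]
width: 0.384
```

```bash
python3 - <<'E'
from h import *
s=state();p=snapshot('wrist');print(s['position'],s['eef_rot'],s['width'],s['force'],s['wrist_torque']);save(p,'w12')
from plan import *
plan([.4972,.0237,.1555],106.05,18,[*s['position'],s['eef_rot'][2]])
E
```

```text
[ 0.54514831 -0.29513842  0.15448641] [-1.79973540e+02  2.59780623e-02  1.11033167e+01] 0.3837325613978326 [ 0.09429061 -0.04174293 -3.944568  ] [ 0.02631665  0.01762103 -0.0095356 ]
{"offset": [[0.8, -17.9, -0.1], [2.4, -17.7, -0.1], [4.1, -17.4, -0.1], [5.6, -17.0, -0.0], [7.2, -16.4, -0.1], [8.7, -15.7, -0.0], [10.1, -14.8, -0.1], [11.4, -13.8, -0.0], [12.6, -12.7, -0.1], [13.7, -11.5, -0.0], [14.7, -10.2, -0.1], [15.6, -8.8, -0.0], [16.4, -7.4, -0.1], [16.9, -5.8, -0.0], [17.4, -4.3, -0.1], [17.8, -2.6, -0.0], [17.9, -1.0, -0.1], [17.9, 0.7, -0.0]], "yaw": [-0.092, -0.092, -0.092, -0.092, -0.092, -0.092, -0.092, -0.092, -0.092, -0.092, -0.092, -0.092, -0.092, -0.092, -0.092, -0.092, -0.092, -0.092]}
end [0.4972 0.0237 0.1555] 105.99
```

View pics/w12.png

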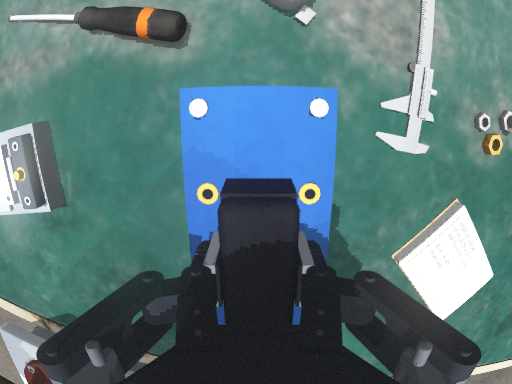

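Cover held square with no slip (screws still at (198,107), (319,107)).

Call:
{"method": "apply_moves", "body": {
  "offset": [
    [0.8, -17.9, 0],
    [2.4, -17.7, 0],
    [4.1, -17.4, 0],
    [5.6, -17.0, 0],
    [7.2, -16.4, 0],
    [8.7, -15.7, 0],
    [10.1, -14.8, 0],
    [11.4, -13.8, 0],
    [12.6, -12.7, 0],
    [13.7, -11.5, 0],
    [14.7, -10.2, 0],
    [15.6, -8.8, 0]
  ],
  "yaw": [-0.092, -0.092, -0.092, -0.092, -0.092, -0.092, -0.092, -0.092, -0.092, -0.092, -0.092, -0.092]
}}

```text
time_s: 17.98
position: [0.5127, -0.0818, 0.1539]
eef_rot: [-179.9, -0.0, 74.6]
force: [0.1, -0.4, -2.2]
width: 0.386
```

Call:
{"method": "apply_moves", "body": {
  "offset": [
    [16.4, -7.4, 0],
    [16.9, -5.8, 0],
    [17.4, -4.3, 0],
    [17.8, -2.6, 0],
    [17.9, -1.0, 0],
    [17.9, 0.7, 0],
    [0, 0, 0],
    [0, 0, 0],
    [0, 0, 0],
    [0, 0, 0],
    [0, 0, 0],
    [0, 0, 0]
  ],
  "yaw": [-0.092, -0.092, -0.092, -0.092, -0.092, -0.092, 0, 0, 0, 0, 0, 0]
}}

```text
time_s: 18.98
position: [0.4976, 0.023, 0.1548]
eef_rot: [-180.0, -0.0, 105.9]
force: [0.4, 0.7, -3.6]
width: 0.382
```

```bash
python3 - <<'E'
from h import *
s=state();p=snapshot('wrist');print(s['position'],s['eef_rot'],s['width'],s['force'],s['wrist_torque']);save(p,'w13')
t=snapshot('top');sc=snapshot('scene')
a=t['img'][170:290,180:310,::-1];cv2.imwrite('pics/t13.png',cv2.resize(a,None,fx=4.5,fy=4.5,interpolation=cv2.INTER_CUBIC))
a=sc['img'][150:290,150:310,::-1];cv2.imwrite('pics/s13.png',cv2.resize(a,None,fx=4,fy=4,interpolation=cv2.INTER_CUBIC))
E
```

```text
[0.49755941 0.02296667 0.15479133] [-1.79991640e+02 -4.58958820e-04  1.05904394e+02] 0.38158997650651727 [ 0.42785835  0.70368713 -3.57598537] [-0.04406288  0.00387659  0.02681327]
```

View pics/w13.png

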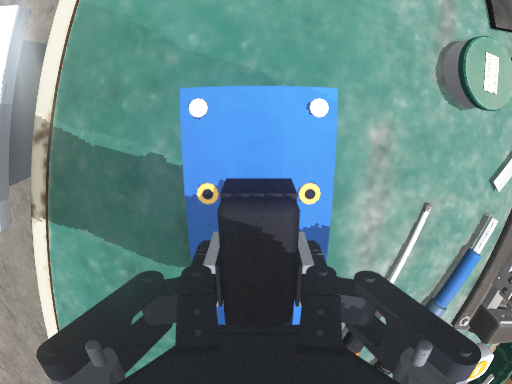

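View pics/s13.png

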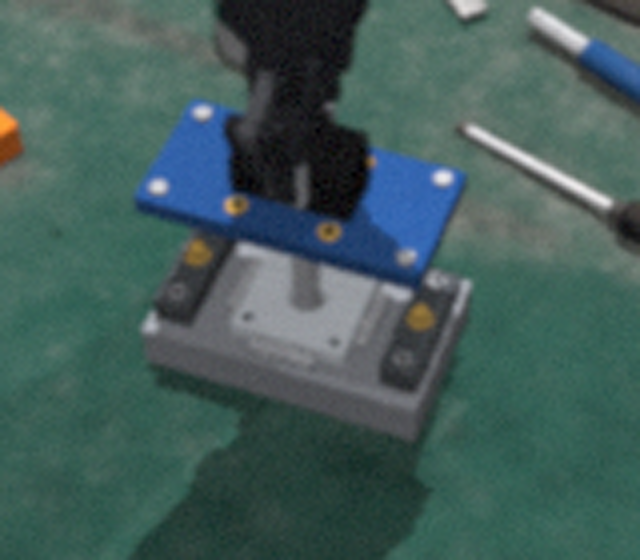

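Call:
{"method": "apply_moves", "body": {
  "offset": [
    [0.2, -0.2, 4],
    [0.2, -0.2, 8],
    [0, 0, 10],
    [0, 0, 8],
    [0, 0, 4],
    [0, 0, 2],
    [0, 0, 2],
    [0, 0, 2],
    [0, 0, 2],
    [0, 0, 2],
    [0, 0, 0],
    [0, 0, 0]
  ],
  "yaw": [0, 0, 0, 0, 0, 0, 0, 0, 0, 0, 0, 0]
}}

```text
time_s: 20.13
position: [0.497, 0.0238, 0.1109]
eef_rot: [-180.0, 0.0, 106.0]
force: [-0.6, 0.6, -3.0]
width: 0.389
```

Call:
{"method": "apply_moves", "body": {
  "offset": [
    [0, 0, 1],
    [0, 0, 1.5],
    [0, 0, 1.5],
    [0, 0, 1.5],
    [0, 0, 1.5],
    [0, 0, 0],
    [0, 0, 0]
  ],
  "yaw": [0, 0, 0, 0, 0, 0, 0]
}}

```text
time_s: 20.72
position: [0.4969, 0.0238, 0.1038]
eef_rot: [-180.0, -0.0, 106.0]
force: [0.2, -0.1, -3.2]
width: 0.385
```

Call:
{"method": "apply_moves", "body": {
  "offset": [
    [0, 0, 2],
    [0, 0, 2],
    [0, 0, 2],
    [0, 0, 2],
    [0, 0, 2],
    [0, 0, 2],
    [0, 0, 2],
    [0, 0, 1.5],
    [0, 0, 0],
    [0, 0, 0]
  ],
  "yaw": [0, 0, 0, 0, 0, 0, 0, 0, 0, 0]
}}

```text
time_s: 21.55
position: [0.497, 0.0238, 0.0883]
eef_rot: [-180.0, -0.0, 106.0]
force: [0.8, -0.5, -2.1]
width: 0.392
```

```bash
python3 - <<'E'
from h import *
s=state();print(s['position'],s['eef_rot'],s['width'],s['force'],s['wrist_torque'])
p=snapshot('wrist');save(p,'w14');sc=snapshot('scene')
a=sc['img'][150:290,150:310,::-1];cv2.imwrite('pics/s14.png',cv2.resize(a,None,fx=4,fy=4,interpolation=cv2.INTER_CUBIC))
E
```

```text
[0.49695526 0.02381417 0.0883292 ] [-1.79991503e+02 -4.11749433e-03  1.05985382e+02] 0.3917353121715602 [ 0.75414564 -0.50917339 -2.06287535] [-0.02946366 -0.0537321  -0.00677986]
```

View pics/s14.png

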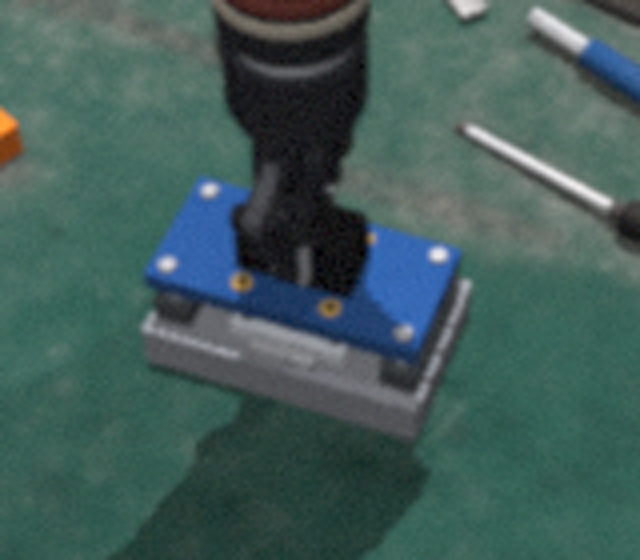

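Call:
{"method": "apply_moves", "body": {
  "offset": [
    [0, 0, 2],
    [0, 0, 2],
    [0, 0, 2],
    [0, 0, 1],
    [0, 0, 0],
    [0, 0, 0]
  ],
  "yaw": [0, 0, 0, 0, 0, 0]
}}

```text
time_s: 22.15
position: [0.4973, 0.0238, 0.0816]
eef_rot: [180.0, 0.0, 106.0]
force: [-0.2, -1.4, 2.8]
width: 0.387
```

Call:
{"method": "apply_moves", "body": {
  "offset": [
    [0, 0, 1],
    [0, 0, 1],
    [0, 0, 1],
    [0, 0, 0],
    [0, 0, 0]
  ],
  "yaw": [0, 0, 0, 0, 0]
}}

```text
time_s: 22.57
position: [0.4974, 0.0238, 0.0786]
eef_rot: [180.0, 0.0, 106.0]
force: [0.0, -0.7, 5.8]
width: 0.382
```

Call:
{"method": "apply_moves", "body": {
  "offset": [
    [0, 0, 1],
    [0, 0, 0.5],
    [0, 0, 0],
    [0, 0, 0]
  ],
  "yaw": [0, 0, 0, 0]
}}

```text
time_s: 22.9
position: [0.4974, 0.0238, 0.078]
eef_rot: [179.9, 0.0, 106.0]
force: [-4.5, -0.4, 21.0]
width: 0.387
```

Call:
{"method": "apply_moves", "body": {
  "offset": [
    [0, 0, 0],
    [0, 0, 0],
    [0, 0, 0],
    [0, 0, 0],
    [0, 0, 0],
    [0, 0, 0]
  ],
  "yaw": [0, 0, 0, 0, 0, 0]
}}

```text
time_s: 23.4
position: [0.4974, 0.0238, 0.0781]
eef_rot: [179.9, 0.0, 106.0]
force: [-4.5, 0.5, 20.5]
width: 0.382
```

```bash
python3 - <<'E'
from h import *
s=state();print(s['time_s'],s['position'],s['eef_rot'],s['width'],s['force'],s['wrist_torque'])
p=snapshot('wrist');save(p,'w15');sc=snapshot('scene');t=snapshot('top')
print([(l,boxes_of(l,t)[0]['bbox']) for l in('tape_measure','paste_tin','feeler_gauge')])
a=sc['img'][150:290,150:310,::-1];cv2.imwrite('pics/s15.png',cv2.resize(a,None,fx=4,fy=4,interpolation=cv2.INTER_CUBIC))
E
```

```text
23.4 [0.49739643 0.02376641 0.07808016] [1.79936355e+02 3.05730635e-02 1.05987340e+02] 0.38223518478645424 [-4.50903131  0.50422341 20.45342651] [0.01259815 1.18329264 0.00885828]
[('tape_measure', [339.1, 122.6, 368.6, 159.4]), ('paste_tin', [158.0, 149.9, 190.2, 175.1]), ('feeler_gauge', [120.8, 142.4, 148.9, 162.8])]
```

View pics/s15.png

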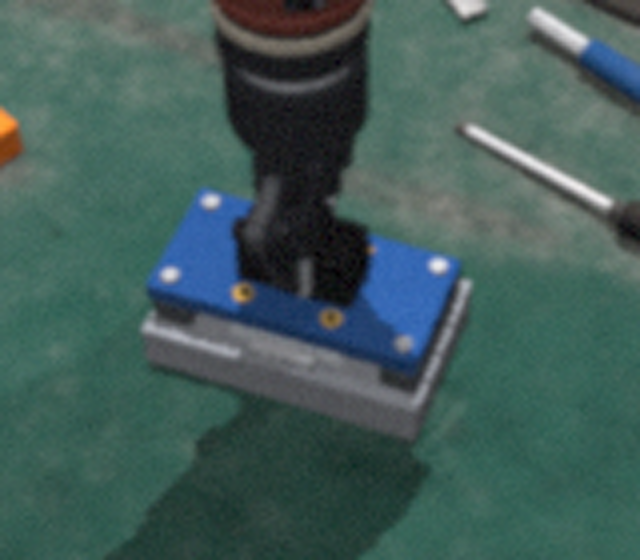

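View pics/w15.png

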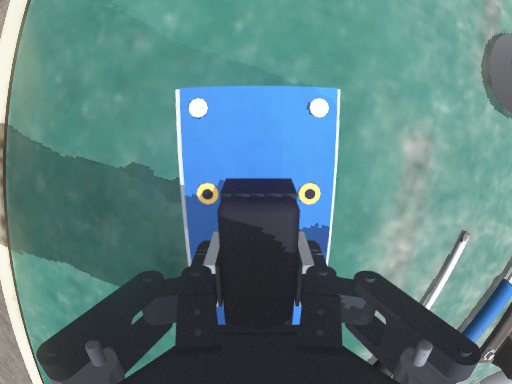

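```bash
python3 -c "
from rig import *
print(close_job());s=state();print(s['time_s'],s['position'],s['force'],s['width'])"
```

```text
the job is handed in; nothing more can be done
None
the job is handed in; nothing more can be done
```

The job is done and handed in at about 23.5 s of the 58 s allowed, with the cover gripped and still being pressed down; no verdict was reported.

- **Pin:** I took it from the orange stand, lowered it through the blank with no noticeable resistance, and let it go with its foot about 1 mm above the floor of the hole. The wrist picture then showed it standing upright in the hole.
- **Cover:** I gripped it by the handle, turned it to the fixture's angle (yaw within about 0.1° of what I measured) and lowered it over the pin with no contact force. I then pressed until the force rose sharply from 6 N to about 21 N. At that point the tool was 78.1 mm up, against 78 mm calculated for fully home.
- **Last checks:** The grip was steady at 80 N, and in the pictures the cover sits square and down on the rails. The bystanders' detected positions in the top view are within detector noise of the start.
- **Checks that disagreed or are missing:**
  - The wrist camera put the pin's top about 2 mm from the fixture centre. The hole allows only about 1 mm, so I took most of that as calibration error.
  - While pressing, there was a sideways force of about 4.5 N and a wrist moment of about 1.2 N m, so the cover may be bearing slightly harder on one side.
  - I could not read the plunger travel directly. I inferred it from the tool height and the force.

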